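# Flip a model-house panel face down on the gluing board

## Task

Turn the half-timbered model wall panel face down for gluing, without picking it up: with the fingertips push it along the bench against the front edge of the low cork-topped board until it tips up on edge and flips over onto the board, then slide it across the board until its far edge lies flush against the wooden fence at the back. Do not pinch the panel between the fingers or lift it, and leave the other things where they are.

Things in the scene. Friction and masses are not known exactly. Their poses are not given: they have to be found in the camera images.
- panel: Rigid half-timbered model-house wall panel, about 130 g: face plate 80 (own x) x 110 (own y) x 8 mm with dark timbers and a leaded window, on a plain pale back plate 70 x 100 x 6 mm, so its rim overhangs 5 mm all round, 6 mm above the bench. Starts face up, 15 to 45 mm on the robot's side of the board, own +x (leading) edge towards it within 9 degrees. Origin: centre of its back; own z out of the face.
- board: Gluing board fixed to the bench: cork-topped plywood 130 mm deep (own x) x 320 mm wide (own y), top 12 mm above the bench; a wooden fence 14 mm higher along its far edge, its face 115 mm behind the front edge. The square front edge, towards the robot, is the wall to push against. Origin: middle of front edge at bench level; own x points away from the panel; z up. Jar and block stand on its ends.
- front_left (a point): Marks the leading left corner of the panel, in mid-thickness of the face plate, at (x +40, y +55, z 10) mm in the panel's own axes.
- front_right (a point): Marks the leading right corner of the panel, in mid-thickness of the face plate, at (x +40, y -55, z 10) mm in the panel's own axes.
- rear_left (a point): Marks the rear left corner of the panel, in mid-thickness of the face plate, at (x -40, y +55, z 10) mm in the panel's own axes. The rim's rear edge clings by friction to a fingertip pressing it with about 10 N towards the board, and does not slide along it until the panel is nearly upright.
- rear_right (a point): Marks the rear right corner of the panel, in mid-thickness of the face plate, at (x -40, y -55, z 10) mm in the panel's own axes.
- jar: Bystander: squat amber glass jar with brass lid, 38 mm diameter, 42 mm tall, loose, standing at one end of the board (swaps ends with the block). Origin: centre of its underside.
- block: Bystander: pale wood block 45 x 30 x 30 mm, loose, at the other end of the board. Origin: centre of its underside.
- chimney: Bystander: model brick chimney, 42 mm square, 51 mm tall, loose, on the bench about 150 mm to one side of the panel (swaps sides with the dish). Origin: centre of its underside.
- dish: Bystander: small white ceramic dish, 60 mm diameter, 22 mm tall, loose, on the bench on the other side of the panel. Origin: centre of its underside.
- brush: Bystander: brush 170 mm long lying on the bench far to the left. Origin: middle of its underside.
- driver: Bystander: screwdriver 180 mm long lying on the bench far to the right. Origin: middle of its underside.
- glue: Bystander: white glue bottle 56 mm diameter, 120 mm tall, standing far to the left. Origin: centre of its underside.
Mind the look-alikes: they are no part of the job. What is shaped like the panel but purple, red or turquoise is not meant.

How it is judged:
By the outcome, as a careful person would: the job done as asked, in the order asked, and still so for the second after the job is handed in, with the robot touching nothing.
It also fails if it takes over 58 s, if anything falls off the work surface, if the arm or the gripper's body presses on something with over 40 N, if the wrist force passes 120 N, or if a joint passes its speed limit or range.

## Robot

A 6-joint arm with a two-finger parallel gripper is mounted at the origin on the work surface. World frame = base frame: x ahead of the robot, y to its left, z up, the work surface at z = 0. Lengths are in mm, angles in degrees, forces in N, time in s.
With the tool pointing down it reaches from about 375 to 925 mm from the base axis. Payload 5.7 kg.
Tool frame: the origin (TCP) lies on the centre line of the jaws, within the pads' length; the fingertips stand 11 mm ahead of it and the grasp point (between the pads) lies 8 mm behind it (bot.nose_length is the distance from the TCP to the fingertips, in mm); z points along the fingers, y is the line along which they close (so a half turn about z gives the same grasp; the last joint's range is limited). The gripper opens to 88 mm and grips with 3 to 60 N. Pads are 20 mm wide; open, the fingers measure 115 mm over their backs; the gripper's body (75 mm by 178 mm) begins 61 mm behind the grasp point.
Start: joints at [57.519, 20.558, 86.54, -0, 72.909, -6.595], TCP at [261.94, 539.769, 233.623] pointing down, gripper open.
Joint ranges: [-170.27, 170.27], [-57.76, 135], [12.27, 136.19], [-55.21, 235.2], [11.17, 155.16], [-170.74, 170.74]. Speed limits (degrees/s): [136.94, 136.94, 180, 180, 180, 180].

## Interface

Orientations are given as [roll, pitch, yaw] about the fixed x, y, z axes, in that order (R = Rz(yaw) Ry(pitch) Rx(roll)).
In Python, from rig import bot, jaws, planner, imaging, ticket gives the robot as it stands. Calls block until the motion is done:
- bot.move_ptp(position, orientation): joint-space move of the TCP to a pose.
- bot.move_l(position, rot=None, vel=150, guard=None): straight line of the TCP; rot=None keeps the orientation; vel is the mean speed in mm/s. With guard (N) it stops when the force on the tool has changed by that much, and returns True; else False.
- bot.move_joints(angles): joint-space move.
- jaws.let_go() and jaws.close(squeeze=None): open the fingers fully, or close them until they stop; squeeze is the grip in N (None keeps the last).
- bot.hold(seconds).
- planner.solve_ik(position, orientation): joint angles nearest the present ones, or None.
- bot.read_state(): the state.
- imaging.snapshot(name): name is "scene" or "top"; returns a dict with "frame" (480x640x3 uint8, blue, green, red), "K" (3x3 intrinsics, pixels), "dist_coeffs" ([k1, k2, p1, p2, k3] as OpenCV has them; the pictures are not rectified), "rvec" (rotation vector, rad) and "tvec" (3), from world to camera coordinates, as OpenCV has them. Camera axes: x right, y down, z forward; pixel columns grow to the right and rows downward; lengths in mm; the calibration is good to about 2 mm. A picture is of the moment at which its call begins. There is no depth.
A pose or a line that the arm cannot do raises bot.Unreachable and nothing moves.
- ticket.job_done(): hands the job in; it is judged then, once.
The state is a dict: "clock": time; "q": joint angles; "qd": joint speeds; "joint_efforts": joint torques, N m; "position": TCP position; "orientation": TCP orientation; "ft_force": force on the tool from outside, world axes, zero at the start; "ft_torque": the same for the moment, N m; "grip_width": finger opening in mm; "grasp_force": force on a finger pad.
Only numpy, scipy, OpenCV 4.12 (cv2) and the standard library are available. Lean on these libraries where they do the work, as an engineer would, in place of code of your own. Each camera call takes 0.05 s, during which the arm holds its last target. There are 200 camera calls.

## Working session

There is one attempt and no reset: what is moved stays moved. The work goes in short steps, each a Python script; the robot and the scene stay as the last script left them, time stands still between calls to the robot, and variables do not carry over. Pictures are saved under pics/ and viewed, at most 10 in all, crops included, and the job is handed in when it is done.

```bash
mkdir -p pics; ls; cat > h.py <<'E'
import numpy as np, cv2
from rig import bot, jaws, planner, imaging, ticket
def snap(n,f):
    s=imaging.snapshot(n); cv2.imwrite(f,s["frame"]); return s
def ray(s,uv):
    K=np.array(s["K"],float); d=np.array(s["dist_coeffs"],float)
    p=cv2.undistortPoints(np.array(uv,float).reshape(-1,1,2),K,d).reshape(-1,2)
    R=cv2.Rodrigues(np.array(s["rvec"],float))[0]; t=np.array(s["tvec"],float).ravel()
    return -R.T@t, (R.T@np.c_[p,np.ones(len(p))].T).T
def at_z(s,uv,z):
    c,r=ray(s,uv); return np.array([c+k*(z-c[2])/k[2] for k in r])
def tri(s1,u1,s2,u2):
    c1,r1=ray(s1,u1); c2,r2=ray(s2,u2); o=[]
    for a,b in zip(r1,r2):
        l=np.linalg.lstsq(np.c_[a,-b],c2-c1,rcond=None)[0]; o.append((c1+l[0]*a+c2+l[1]*b)/2)
    return np.array(o)
def proj(s,P):
    return cv2.projectPoints(np.array(P,float).reshape(-1,1,3),np.array(s["rvec"],float),np.array(s["tvec"],float),np.array(s["K"],float),np.array(s["dist_coeffs"],float))[0].reshape(-1,2)
E
python3 - <<'E'
from h import *
import pickle
a=snap("scene","pics/s1.png"); b=snap("top","pics/t1.png")
pickle.dump((a,b),open("c1.pkl","wb"))
for s in(a,b): print(ray(s,[[320,240]]))
E
```

```text
pics
(array([1165.8927266 ,  396.9345597 ,  713.85641318]), array([[-0.64517065, -0.36644604, -0.67077368]]))
(array([ 336.18916645,   -8.57583692, 1764.16753426]), array([[ 0.10022751,  0.0045496 , -0.99505213]]))
```

View pics/s1.png

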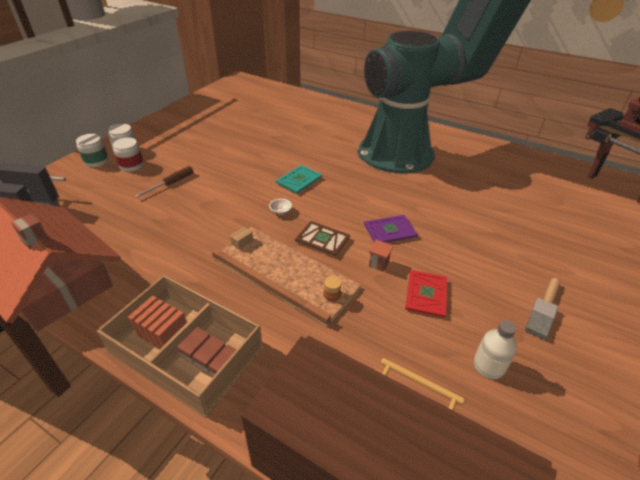

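View pics/t1.png

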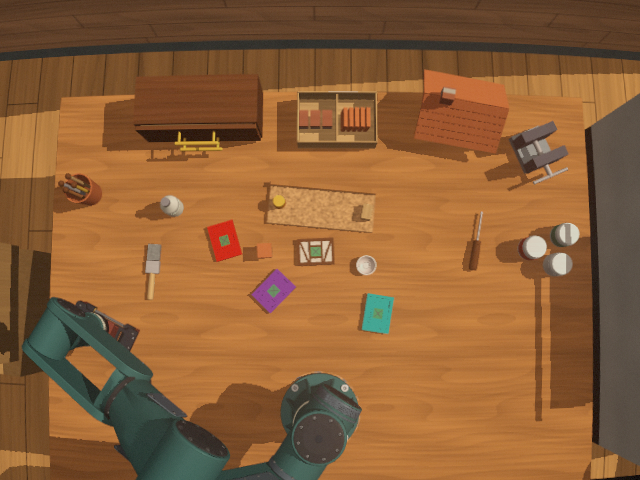

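The panel (white with dark timbers) is at top px (316,251) and scene px (323,238), with the board behind it at top px (321,208). The jar is on the board's left end, the block on its right end. I'll enlarge both views.

```bash
python3 - <<'E'
import cv2
a=cv2.imread("pics/s1.png")[200:325,200:370]; b=cv2.imread("pics/t1.png")[175:285,235:395]
cv2.imwrite("pics/s1c.png",cv2.resize(a,None,fx=4.5,fy=4.5,interpolation=3))
cv2.imwrite("pics/t1c.png",cv2.resize(b,None,fx=5,fy=5,interpolation=3))
E
```

```text
(no output)
```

View pics/s1c.png

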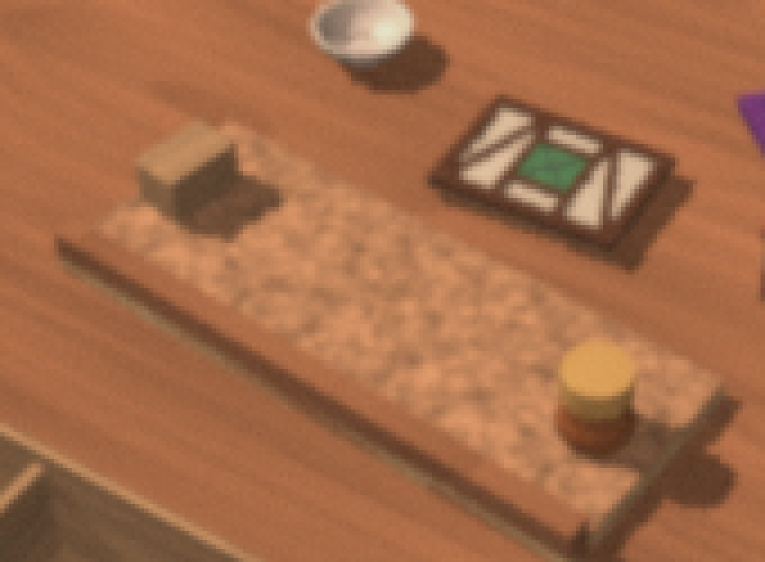

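View pics/t1c.png

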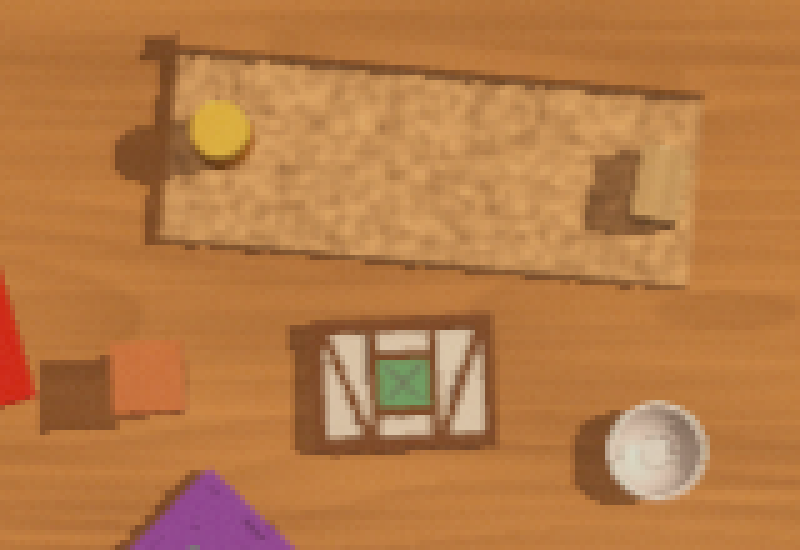

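Crop readings: the panel's top-face corners in the top crop are FL (313,320), FR (491,315), RR (493,446) and RL (311,451). In the scene crop they are FL (617,243), FR (432,180), RR (507,97) and RL (672,160). The board's front top edge runs (160,240) to (688,286) in the top crop, and its left end in the scene crop is (722,383).

```bash
python3 - <<'E'
from h import *
import pickle
a,b=pickle.load(open("c1.pkl","rb"))
np.set_printoptions(precision=1,suppress=True)
T=lambda l:(np.array(l,float)+.5)/5-.5+[235,175]
S=lambda l:(np.array(l,float)+.5)/4.5-.5+[200,200]
pt=T([[313,320],[491,315],[493,446],[311,451]]); ps=S([[617,243],[432,180],[507,97],[672,160]])
print("tri",tri(a,ps,b,pt)); A=at_z(a,ps,14);B=at_z(b,pt,14); print(A,B)
for P in(A,B):
    print(P.mean(0),[np.linalg.norm(P[i]-P[(i+1)%4]) for i in range(4)], np.degrees(np.arctan2(*( (P[0]+P[1]-P[2]-P[3])[[1,0]]))), np.degrees(np.arctan2(*( (P[0]-P[1]+P[3]-P[2])[[0,1]]*[-1,1]))))
bt=T([[160,240],[688,286]]);bs=S([[722,383],[232,122]])
print("board",tri(a,bs,b,bt),at_z(b,bt,12),at_z(a,bs,12))
print("fence top far", at_z(b,T([[178,48],[703,96]]),26), at_z(a,S([[580,522],[60,238]]),26))
print("jar lid",at_z(b,T([[219,130]]),42+12),"block",at_z(b,T([[662,180]]),42),"chim",at_z(b,T([[148,376]]),51),"dish",at_z(b,T([[657,450]]),22))
print(bot.read_state())
E
```

```text
tri [[515.4  70.   15.6]
 [519.7 -38.4  10.9]
 [440.7 -39.5  12.3]
 [438.7  66.8  12.9]]
[[512.9  71.4  14. ]
 [522.2 -35.8  14. ]
 [442.1 -37.8  14. ]
 [440.8  65.5  14. ]] [[516.6  67.9  14. ]
 [519.8 -39.   14. ]
 [441.  -40.2  14. ]
 [437.8  68.7  14. ]]
[479.5  15.8  14. ] [np.float64(107.56892362793162), np.float64(80.10018970946514), np.float64(103.2732944190165), np.float64(72.27559186487264)] 2.95626615958029 2.898632808616307
[478.8  14.4  14. ] [np.float64(106.97106000185767), np.float64(78.79407668444017), np.float64(108.9578274790656), np.float64(78.82051835613987)] 0.1600171887630101 1.6972756617739106
board [[ 566.2  160.     9.1]
 [ 537.7 -157.5   11.3]] [[ 565.3  160.8   12. ]
 [ 537.8 -157.7   12. ]] [[ 569.2  159.8   12. ]
 [ 538.1 -156.6   12. ]]
fence top far [[ 680.4  150.    26. ]
 [ 651.3 -166.4   26. ]] [[ 686.5  148.    26. ]
 [ 668.2 -164.1   26. ]]
jar lid [[625.4 122.5  54. ]] block [[ 597.7 -140.1   42. ]] chim [[479.6 163.3  51. ]] dish [[ 438.3 -137.8   22. ]]
{'clock': 0.1, 'q': array([57.5, 20.6, 86.6, -0. , 72.9, -6.6]), 'qd': array([ 0.1, -0.1, -0.2,  0. ,  0. ,  0. ]), 'joint_efforts': array([  0. , -51.6, -27.1,   0.1,   0. ,  -0. ]), 'position': array([261.6, 539.3, 232.9]), 'orientation': array([-179.9,   -0. ,  154.1]), 'ft_force': array([-0.9, -0.6, -0.5]), 'ft_torque': array([ 0., -0.,  0.]), 'grasp_force': 0.0, 'grip_width': 87.62007794756053}
```

```bash
cat >> h.py <<'E'
np.set_printoptions(precision=1,suppress=True)
O=np.array([552.,1.5]); YB=-5.1; n=np.array([np.cos(np.radians(YB)),np.sin(np.radians(YB))]); t=np.array([-n[1],n[0]])
def W(xb,yb,z): return [*(O+xb*n+yb*t),z]
ROT=[180,0,YB+180]
def F():
    s=bot.read_state(); f=np.array(s["ft_force"]); p=np.array(s["position"])
    return np.array([f[:2]@n,f[:2]@t,f[2]]), np.array([(p[:2]-O)@n,(p[:2]-O)@t,p[2]]), s["clock"]
E
python3 - <<'E'
from h import *
bot.move_ptp(W(-145,3,120),ROT)
bot.move_l(W(-145,3,12.5),vel=120); print(F(), jaws and bot.read_state()["grip_width"])
g=bot.move_l(W(-98,3,12.5),vel=60,guard=12); print(g,F())
g=bot.move_l(W(-78,3,12.5),vel=15,guard=8); print(g,F())
snap("scene","pics/s2.png"); a=cv2.imread("pics/s2.png")[190:320,230:370]
b=snap("top","pics/t2.png")["frame"][175:285,265:375]
cv2.imwrite("pics/c2.png",np.hstack([cv2.resize(a,(400,371),interpolation=3),cv2.resize(b,(371,371),interpolation=3)]))
E
```

```text
(array([ 0.3, -0.7,  0.2]), array([-144.7,    3.1,   12.7]), 3.1417) 88.2005865029634
False (array([ 0.6, -0.3, -0.1]), array([-98. ,   3. ,  12.5]), 4.075)
True (array([ 0.8, -0.3, -0. ]), array([-90.7,   3.1,  12. ]), 4.825)
```

View pics/c2.png

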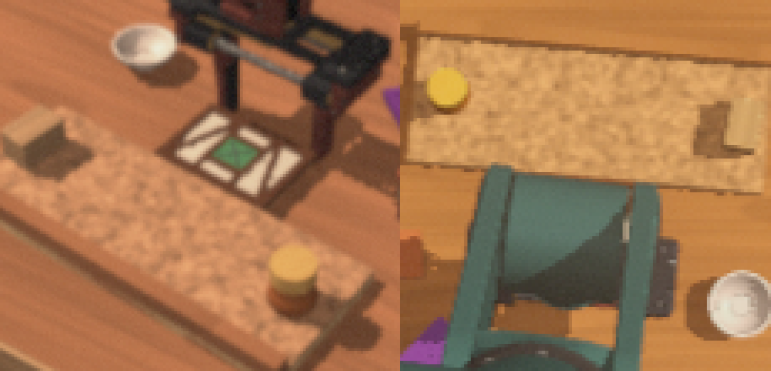

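The panel is flush along the board's front edge, with both fingertips square on its rear rim. Next I press to about 10 N and follow the tipping arc under force feedback.

```bash
cat > arc.py <<'E'
from h import *
def tcp(th,d,off):
    c,s=np.cos(np.radians(th)),np.sin(np.radians(th))
    P=np.array([-80*c-6*s,12-6*c+80*s]); u=-(P-[0,12])/np.hypot(*(P-[0,12]))
    return P+off+d*u, u
def fr(u):
    f,p,k=F(); return -(f[0]*u[0]+f[2]*u[1]), f,p,k
E
python3 - <<'E'
from arc import *
import json
off=np.array([-10.7,6.5]); d=0.
for i in range(40):
    q,u=tcp(0,d,off); bot.move_l(W(q[0],3,q[1]),vel=15); r,f,p,k=fr(u)
    if r>9: break
    d+=.2
print("press",d,r,f,p,k)
th=0
lost=0
while th<60:
    th+=2.5; q,u=tcp(th,d,off); bot.move_l(W(q[0],3,q[1]),vel=40); r,f,p,k=fr(u)
    print(th,round(d,2),round(r,1),f,p,k)
    d+=np.clip(.06*(11-r),-.5,.5)
    lost=lost+1 if r<2 else 0
    if lost>2 or r>40: print("abort");break
json.dump([th,d,list(off)],open("st.json","w"))
a=snap("scene","pics/s3.png")["frame"][150:330,210:390]
cv2.imwrite("pics/c3.png",cv2.resize(a,None,fx=3,fy=3,interpolation=3))
E
```

```text
press 4.200000000000001 9.82232606237077 [-10.5  -0.8   8.8] [-90.2   3.   12.5] 10.425
2.5 4.2 7.6 [-7.5 -2.1 -0.4] [-90.2   3.1  15.4] 10.675
5.0 4.41 7.9 [-7.9 -1.8 -1.1] [-90.2   3.1  18.7] 10.925
7.5 4.59 7.3 [-7.4 -1.3 -0.5] [-90.    3.1  22. ] 11.175
10.0 4.81 8.8 [-8.9 -1.1  0. ] [-89.7   3.1  25.2] 11.425
12.5 4.94 8.1 [-8.2 -1.6 -0.5] [-89.3   3.1  28.4] 11.675
15.0 5.12 9.0 [-8.9 -0.4  1.7] [-88.8   3.1  31.6] 11.925
17.5 5.24 9.8 [-9.7 -1.   1.8] [-88.1   3.1  34.8] 12.175
20.0 5.31 10.2 [-9.9 -1.4  2.2] [-87.3   3.1  37.9] 12.425
22.5 5.36 10.7 [-10.6  -0.1   2. ] [-86.4   3.1  41. ] 12.675
25.0 5.38 10.0 [-9.5 -0.9  3.1] [-85.4   3.1  44.1] 12.925
27.5 5.44 11.6 [-11.   -1.1   3.9] [-84.2   3.1  47.1] 13.175
30.0 5.4 11.2 [-10.6  -2.    3.8] [-82.9   3.1  50.1] 13.425
32.5 5.39 11.8 [-10.6  -2.    5. ] [-81.5   3.1  53.1] 13.675
35.0 5.34 12.8 [-11.6  -0.6   5.6] [-80.    3.1  56. ] 13.925
37.5 5.23 14.0 [-11.9   0.2   7.3] [-78.3   3.1  58.9] 14.175
40.0 5.06 13.5 [-11.3  -1.1   7.3] [-76.4   3.1  61.8] 14.425
42.5 4.91 14.0 [-11.6  -0.8   7.9] [-74.5   3.1  64.5] 14.675
45.0 4.73 14.5 [-11.5  -1.2   8.9] [-72.3   3.1  67.3] 14.925
47.5 4.52 15.1 [-12.1  -0.6   9.2] [-70.    3.1  70. ] 15.175
50.0 4.27 12.2 [-9.4 -0.7  7.9] [-66.2   3.1  72.9] 15.425
52.5 4.2 11.8 [-8.4 -1.1  8.3] [-63.6   3.   75.3] 15.675
55.0 4.15 13.3 [-9.1  0.1  9.7] [-61.    3.   77.5] 15.925
57.5 4.01 12.6 [-8.1 -0.2  9.7] [-58.2   2.9  79.8] 16.175
60.0 3.92 13.7 [-8.4 -0.3 10.8] [-55.5   2.9  81.9] 16.425
```

View pics/c3.png

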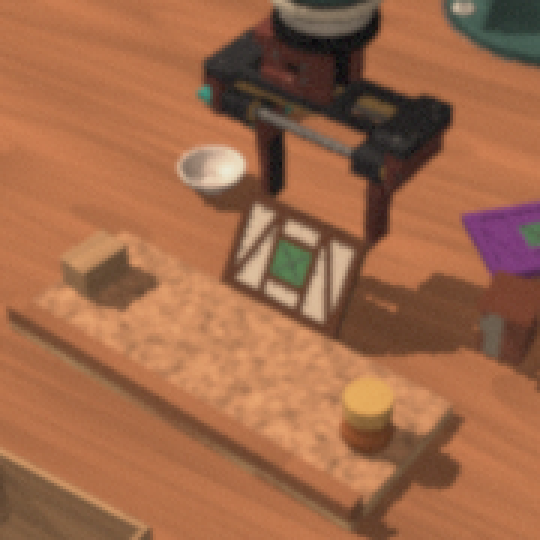

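The panel is tipped to about 60° with its leading edge on the board's edge, clinging to both fingertips. I'll continue with a lighter press, then push it over horizontally.

```bash
python3 - <<'E'
from arc import *
import json
th,d,off=json.load(open("st.json")); off=np.array(off)
while th<72:
    th+=2; q,u=tcp(th,d,off); bot.move_l(W(q[0],3,q[1]),vel=40); r,f,p,k=fr(u)
    print(th,round(d,2),round(r,1),f,p,k)
    d+=np.clip(.06*(7-r),-.6,.6)
    if r<1: break
x,z=p[0],p[2]
while x<8:
    x+=4; bot.move_l(W(x,3,z),vel=40); f,p,k=F(); print(f,p,k)
bot.hold(.4)
a=snap("scene","pics/s4.png")["frame"][170:330,210:380]
cv2.imwrite("pics/c4.png",cv2.resize(a,None,fx=3,fy=3,interpolation=3))
E
```

```text
62.0 3.76 14.3 [-9.  -0.8 11.3] [-53.1   2.9  83.6] 16.725
64.0 3.32 13.0 [-7.  -0.4 11. ] [-50.4   2.9  85.5] 16.975
66.0 2.96 12.4 [-7.  -0.2 10.3] [-47.7   2.9  87.2] 17.225
68.0 2.63 12.0 [-6.4 -0.  10.2] [-44.9   2.9  88.9] 17.475
70.0 2.34 11.0 [-4.8 -0.8  9.9] [-42.1   2.9  90.4] 17.725
72.0 2.1 10.7 [-4.5 -0.1  9.7] [-39.2   2.9  91.8] 17.975
[-5.9 -1.1 16. ] [-33.7   2.7  93.5] 18.2583
[-6.5  0.7 25.2] [-29.    2.7  94.5] 18.5083
[-7.4  0.9 31.4] [-23.1   2.7  95.7] 18.7583
[-3.5  0.7 32.7] [-16.9   2.6  96.6] 19.0083
[-1.1  1.3 32. ] [-11.3   2.5  97. ] 19.2583
[ 1.6  0.8 29.2] [-6.3  2.5 97.1] 19.5083
[ 2.  -0.7 26.1] [-1.9  2.5 97. ] 19.7583
[ 2.6 -0.9 24.2] [ 2.   2.4 96.7] 20.0083
[ 3.5  0.6 20.1] [ 5.7  2.4 96.2] 20.2583
[ 3.5 -0.4 16.1] [ 9.   2.4 95.7] 20.5083
[ 3.3 -0.4 12.4] [12.2  2.5 95.1] 20.7583
[ 3.4 -1.  10. ] [15.1  2.6 94.4] 21.0083
```

View pics/c4.png

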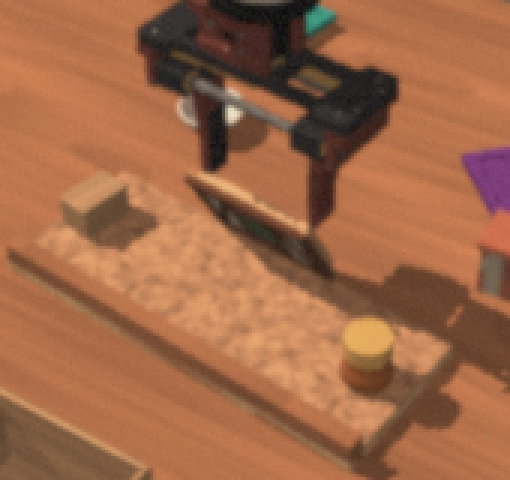

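The panel is past vertical and leaning over the board, with its rear edge still held under the fingertips. I'll lower it further along the arc, then lift the fingers away.

```bash
python3 - <<'E'
from arc import *
f,p,k=F(); x,z=p[0],p[2]; a=np.degrees(np.arccos((z-11-12)/80)); d=0; print(a)
x0=x-80*np.sin(np.radians(a))
while a<60:
    a+=3; ra=np.radians(a)
    bot.move_l(W(x0+80*np.sin(ra)+d*np.sin(ra)*-1,3,23+80*np.cos(ra)-d*np.cos(ra)),vel=50); f,p,k=F(); 
    r=f[0]*np.sin(ra)+f[2]*np.cos(ra); print(round(a),round(d,1),round(r,1),f,p,k)
    d+=np.clip(.08*(4-r),-.6,.6)
    if r<.5: break
bot.move_l(W(p[0]-5,3,p[2]+25),vel=100)
bot.move_l(W(-40,3,105),vel=150); print(F())
bot.hold(.3)
s=snap("scene","pics/s5.png")["frame"][170:330,210:380]
cv2.imwrite("pics/c5.png",cv2.resize(s,None,fx=4,fy=3.7,interpolation=3))
E
```

```text
26.646854481852564
30 0 -0.4 [-1.4  0.4  0.3] [19.2  3.  92.4] 21.8083
(array([-0.7, -0.1, -0.3]), array([-39.3,   3. , 105. ]), 22.7333)
```

View pics/c5.png

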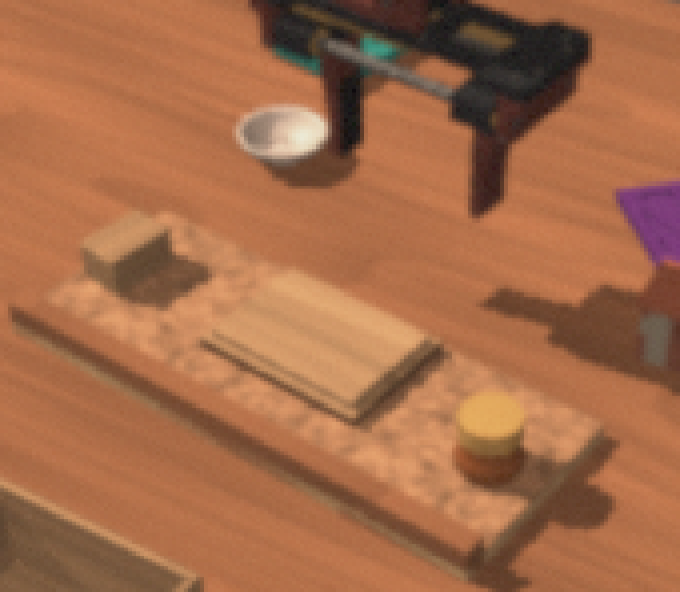

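The panel is face down on the board. I'll drop in behind its trailing edge and slide it to the fence.

```bash
python3 - <<'E'
from arc import *
bot.move_l(W(-30,3,26),vel=150)
g=bot.move_l(W(15,3,26),vel=60,guard=15); print(g,F())
g=bot.move_l(W(36,3,26),vel=15,guard=8); f,p,k=F(); print(g,f,p,k)
x=p[0]
for i in range(20):
    x+=.3; bot.move_l(W(x,3,26),vel=15); f,p,k=F()
    if f[0]<-8: break
print(i,f,p,k)
bot.move_l(W(-30,3,26),vel=100); bot.move_l(W(-60,3,150),vel=200)
bot.move_ptp(W(-170,60,300),ROT); print(F()[2])
a=snap("scene","pics/s6.png"); b=snap("top","pics/t6.png")
A=cv2.resize(a["frame"][200:325,210:370],(480,375),interpolation=3); B=cv2.resize(b["frame"][175:290,260:380],(320,307),interpolation=3)
o=np.zeros((375,800,3),np.uint8); o[:,:480]=A; o[:307,480:]=B; cv2.imwrite("pics/c6.png",o)
E
```

```text
False (array([0.3, 0.5, 0. ]), array([15. ,  3. , 25.9]), 24.6667)
True [ 0.5 -0.4 -0.7] [24.3  3.1 25.4] 25.4917
11 [-9.4 -0.8  7.8] [24.9  3.1 25.8] 28.5083
30.825
```

View pics/c6.png

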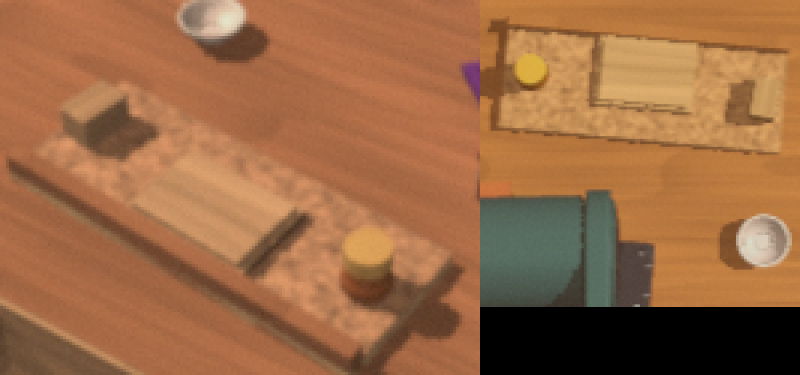

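Both views show the panel face down with its far edge against the fence. The fingers stopped at 24.9 mm, against a predicted 24.5 mm. The jar, block and dish are undisturbed and the arm is clear.

```bash
python3 -c "
from h import *
print(ticket.job_done())"
```

```text
the job is handed in; nothing more can be done
None
```

The panel was flipped face down onto the board, slid flush against the fence without being pinched or lifted, and the job was handed in at about 31 s; the hand-in call returned no verdict.

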